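# Seal a gel casting tray with a turnbuckle tie rod

## Robot

A 6-joint arm with a two-finger parallel gripper is mounted at the origin on a cart in front of the work surface, level with it; the furniture and walls round the work are solid. World frame = base frame: x ahead of the robot, y to its left, z up, the work surface at z = 0. Lengths are in m, angles in degrees, forces in N, time in s.
With the tool pointing down it reaches from about 0.275 to 0.875 m from the base axis. Payload 12.5 kg.
Tool frame: the origin (TCP) lies at the very end of the fingers, on their centre line; the grasp point (between the pads) lies 19 mm behind it (env.grip_depth is the distance from the TCP to the grasp point, in m); z points along the fingers, y is the line along which they close (so a half turn about z gives the same grasp; the last joint's range is limited). The gripper opens to 85 mm and grips with 20 to 120 N. Pads are 22 mm wide; open, the fingers measure 114 mm over their backs; the gripper's body (76 mm by 85 mm) begins 54 mm behind the grasp point. The pads swing forward as they close: fully open they stand 13 mm farther back than shut.
Start: joints at [68.319, 20.094, 94.641, -0, 65.266, -4.847], TCP at [0.159, 0.526, 0.231] pointing down, gripper open.
Joint ranges: [-157.81, 157.81], [-45, 120.19], [0.68, 151.7], [-89.99, 269.99], [4.06, 180], [-164.3, 164.3]. Speed limits (degrees/s): [127.2, 127.2, 159.86, 180, 180, 180].

## Interface

Orientations are given as [roll, pitch, yaw] about the fixed x, y, z axes, in that order (R = Rz(yaw) Ry(pitch) Rx(roll)).
In Python, from bench import env gives the robot as it stands.
- The arm moves only by the tool step_arm, never from a script. Its argument "commands" is a list of rows, each an object with "xyz": the shift along the tool's x, y, z in m, a list of three; "twist": the turn about the tool's z in degrees. In form: [{"xyz": [x, y, z], "twist": twist}, ...]. A call has 1 to 5 rows; each row is the pose to reach, as a shift and turn from the pose commanded when the call began, along the tool's axes at that moment; what a row does not reach only later rows make up. A row lasts 1/10 s, in which the tool goes at most 50 mm and 8.59 degrees, less where a joint would pass 70% of its speed; a pose out of reach is approached as far as the arm can. A call with a gripper value outside its range is refused whole. "hand" is the opening, from -1 (shut) to 1 (fully open), set as the call begins (left out, the last holds). The fingers move at their own pace and stop on an object; "squeeze" is the grip in N (left out, the last holds). Time passes only in rows, so rows that repeat a pose let the fingers close. It gives the time, the measured TCP pose, the force, the opening and the grip force at its end, in the units of the state.
- env.state(): the state, without advancing time (a new reading comes with each control period).
- env.get_image(name): name is "side" or "top" or "wrist"; returns the picture (384x512x3 uint8, red, green, blue); there is no depth.
- env.get_calibration(name): a dict with "fx", "fy", "cx", "cy" (pixels), "R" (3x3) and "t" (3): a world point X has camera coordinates R X + t. Camera axes: x right, y down, z forward; pixel columns grow to the right and rows downward; lengths in m; the calibration is good to about 2 mm. A picture is of the moment at which its call begins: read the wrist's pose just before it. get_calibration takes no time and is no camera call; for the wrist camera it gives the pose at the moment of the call.
- env.sign_off(): hands the job in; it is judged then, once.
The state is a dict: "clock": time; "q": joint angles; "joint_velocities": joint speeds; "joint_torque": joint torques, N m; "ee_pos": TCP position; "tool_rot": TCP orientation; "contact_force": force on the tool from outside, world axes, zero at the start; "ft_torque": the same for the moment, N m; "grip_width": finger opening in m; "grip_force": force on a finger pad.
Only numpy, scipy, OpenCV 4.12 (cv2) and the standard library are available. Lean on these libraries where they do the work, as an engineer would, in place of code of your own. Each camera call takes 0.05 s, during which the arm holds its last target. There are 200 camera calls.

## Task

Get the casting tray ready for pouring: lay the loose steel turnbuckle across the gel caster so that its two square heads sit fully down in the open yokes, each on the outer side of its gate, and let go. Then take its round knurled sleeve again and turn it, in as many strokes as it needs, until both gates are drawn in and their gaskets press firmly on the two ends of the tray. Leave the tray lying flat and do not disturb the comb or the tip rack.

Things in the scene. Friction and masses are not known exactly. Their poses are not given: they have to be found in the camera images.
- caster: gel caster, fixed to the bench: grey base plate 136 x 232 mm (x, y), 13 mm high, two rails along y and a white sliding gate near each end of its length. Origin: centre of the underside, on the bench; z up, y along its length. Under the rod lies the tray, side wall tops 42 mm over the bench. A gripper turning the sleeve has room if opened to 60 mm or less and tilted 45 degrees or less
- rod_place (a point): point of the caster, 90 mm over the bench, where the middle of the turnbuckle belongs: its axis along the caster's y through this point. Axes as the caster's
- yoke_left (a point): on the +y gate: middle of the outer face of its yoke at the height of the rod's axis, 90 mm over the bench. The yoke is a post 48 mm wide, 12 mm thick, with a slot 16 mm wide open at the top (fork top 101 mm over the bench). Outside it a seat shelf 22 mm deep, 75 mm over the bench, between two cheeks 34 mm apart, flared at the top (106 mm). Rod in the slot, head on the shelf
- yoke_right (a point): the same on the -y gate, outward being -y. The two outer faces start 160 to 163 mm apart
- turnbuckle: loose steel turnbuckle, 194 mm long, 0.33 kg, lying level on the bench on its square heads. Origin: on its axis at mid length, 15 mm over the bench at the start; y along its axis, z up (this frame does not turn with the sleeve). Round knurled aluminium sleeve 26 mm in diameter, 90 mm long, dark groove round its -y end; a 10 mm threaded rod with a head at each end. Works either way round
- head_left (a point): centre of the steel head at the turnbuckle's +y end (right-hand thread), 30 x 30 mm square, 12 mm thick along y; its inner face is 85 mm from the middle at sleeve joint 0. Heads do not turn with the sleeve
- head_right (a point): the same at the -y end (left-hand thread, grooved end of the sleeve)
- sleeve (a joint): turn of the sleeve, rad; positive by the right-hand rule about the turnbuckle's +y axis (with +y to your left its top goes away from you). Positive tightens: each head draws in 1.91 mm a rad. Starts 0 to 0.5; gaskets reach the tray at about 3.7, press firmly from about 4.2; thread stop at 4.8. Friction 0.06 N m; it stays where it is left
- gate_left (a joint): slide of the gate on the caster's +y side, m; 0 when its gasket just touches a centred tray, positive outward; starts 0.002 to 0.0035, slides freely with about 1 N, outer stop at 0.0045
- gate_right (a joint): the same for the gate on the -y side, positive outward (toward -y)
- gasket_left: black rubber pad 88 mm wide and 34 mm high on the inner face of the +y gate; gives 1 mm for 4 N, 3 mm at most. Its origin lies at the caster's origin when the gate is at 0, not at the pad
- gasket_right: the same pad on the -y gate
- tray: clear casting tray 85 x 125 x 28 mm lying loose and flat on the caster's deck between the gates, open ends toward the gates; origin: centre of its underside, 14 mm over the bench; z up
- comb: white gel comb, 27 x 100 x 9 mm, lying on the bench beyond the caster: leave alone
- tip_rack: rack of pipette tips, 82 x 118 x 26 mm, on the bench to the right of the turnbuckle: leave alone
There are look-alikes about, which are no part of the job. Leave any turquoise look-alike of the tray alone.

How it is judged (in metres and radians):
On the way, in this order (a step that is already met when the one before it is completed fails the run):
1. the turnbuckle lies across the caster with both heads down in the yokes, and is let go (x of turnbuckle in the frame of caster between -0.005 and 0.005 m and y of turnbuckle in the frame of caster between -0.008 and 0.008 m and z of turnbuckle in the frame of caster between 0.086 and 0.093 m and angle between the y axis of turnbuckle and the y axis of caster, either way round below 0.06 rad and contact force between the fingers and turnbuckle below 0.1 N), for 0.2 s.
2. both gaskets press on the ends of the tray (contact force between each of gasket_left, gasket_right and tray above 1.5 N), for 0.2 s.
At the end, for the whole second after the job is handed in: The turnbuckle lies at rest with both heads still down in the yokes (axis within 5 mm of the caster's middle, 86 to 97 mm over the bench, within 0.06 rad of its length), each gasket presses its tray end with over 1.5 N, and the tray lies flat (tilt under 0.05 rad, raised under 3 mm) (all of step 2 and x of turnbuckle in the frame of caster between -0.005 and 0.005 m and z of turnbuckle in the frame of caster between 0.086 and 0.097 m and angle between the y axis of turnbuckle and the y axis of caster, either way round below 0.06 rad and angle between tray's own z axis and vertical below 0.05 rad and z of tray in the frame of caster below 0.017 m and linear speed of turnbuckle below 0.01 m/s); the robot touches nothing.
It fails at once if the comb is pushed more than 20 mm (distance of comb from where it was at the start of the episode above 0.02 m).
It fails at once if the tip rack is pushed more than 20 mm (distance of tip_rack from where it was at the start of the episode above 0.02 m).
It fails at once if the tray is lifted or tipped out of the caster (angle between tray's own z axis and vertical above 0.25 rad or z of tray in the frame of caster above 0.04 m).
It also fails if it takes over 72 s, if anything falls off the work surface, if the arm or the gripper's body presses on something with over 40 N, if the wrist force passes 120 N, or if a joint passes its speed limit or range.

## Working session

There is one attempt and no reset: what is moved stays moved. The work goes in short steps, Python scripts to look and compute and a tool call to move; the robot and the scene stay as the last step left them, time stands still between calls to the robot, and variables do not carry over. Pictures are saved under pics/ and viewed, at most 10 in all, crops included, and the job is handed in when it is done.

Besides the shell and the picture viewer there is one more tool, called after "Emit:" as name(argument=value, ...), one argument or row to a line, values as JSON. step_arm: Moves the arm, as the interface text tells. Its arguments: {"type":"object","properties":{"commands":{"type":"array"},"hand":{"type":"number"},"squeeze":{"type":"number"}},"required":["commands"]}

```bash
ls; mkdir -p pics; python3 - <<'E'
from bench import env
import cv2,numpy as np
s=env.state();print(s)
for n in("top","side","wrist"):
    c=env.get_calibration(n);print(n,c)
    im=env.get_image(n);cv2.imwrite(f"pics/{n}0.png",im[:,:,::-1])
t=cv2.imread("pics/top0.png");w=cv2.imread("pics/side0.png")
cv2.imwrite("pics/top0x.png",cv2.resize(t,(800,600),interpolation=cv2.INTER_CUBIC))
E
```

```text
pics
{'clock': 0.0, 'q': array([ 6.83189025e+01,  2.01260275e+01,  9.46784784e+01, -1.04365792e-04,
        6.52647349e+01, -4.84611623e+00]), 'joint_velocities': array([-0.03903366, -0.03054685, -0.07317081,  0.01647576,  0.01642429,
       -0.03256154]), 'joint_torque': array([-4.09788381e-04, -5.06096363e+01, -2.91412890e+01, -8.84138058e-05,
        4.49983083e-03,  5.66320068e-06]), 'ee_pos': array([0.15912842, 0.52612131, 0.23073212]), 'tool_rot': array([-1.79930999e+02, -5.75505690e-03,  1.63165059e+02]), 'contact_force': array([0.55891693, 0.79505175, 1.17158308]), 'ft_torque': array([ 0.04552483,  0.02802162, -0.04774884]), 'grip_force': 0.0, 'grip_width': 0.085464296370328}
top {'fx': 434.45822923403557, 'fy': 434.45822923403557, 'cx': 252.35582790851785, 'cy': 188.8010721391646, 'R': array([[-0.00799348, -0.99996081, -0.00380568],
       [-0.97916525,  0.00859938, -0.2028829 ],
       [ 0.20290767,  0.00210465, -0.97919561]]), 't': array([0.01514318, 0.54124916, 1.52989105])}
side {'fx': 468.6627153442873, 'fy': 468.6627153442873, 'cx': 263.12072001246514, 'cy': 190.47272235249386, 'R': array([[-0.99598535, -0.08659244,  0.02269204],
       [-0.062807  ,  0.49535602, -0.86641658],
       [ 0.06378449, -0.86436344, -0.49880595]]), 't': array([0.50737181, 0.11379893, 1.54113771])}
wrist {'fx': 320.5300876926494, 'fy': 320.5300876926494, 'cx': 258.429137395443, 'cy': 186.68425583765872, 'R': array([[ 0.2892428 ,  0.95725364, -0.00201827],
       [ 0.90786209, -0.27364896,  0.31765182],
       [ 0.30352106, -0.09371082, -0.94820528]]), 't': array([-0.54861985, -0.04135054,  0.38172487])}
```

View pics/top0x.png

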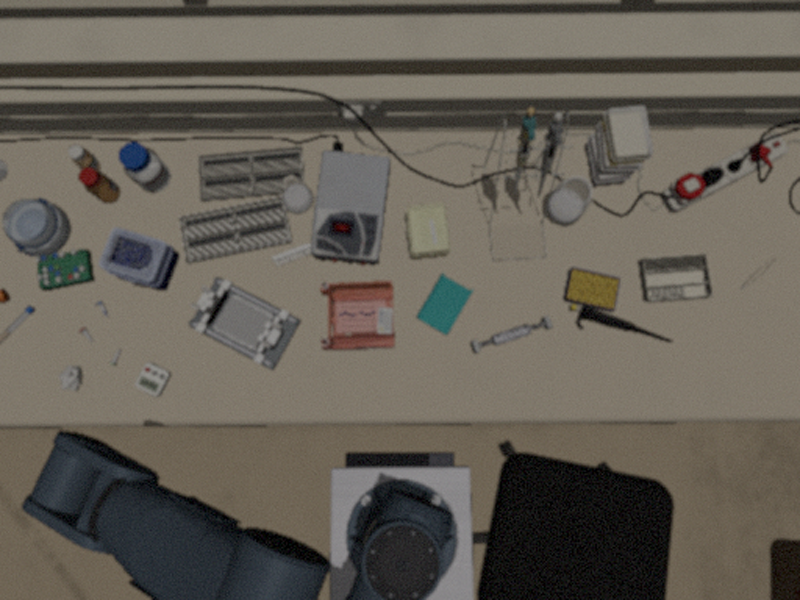

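View pics/side0.png

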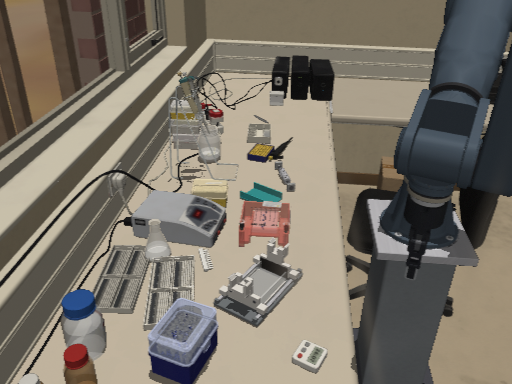

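The overview (800x600) shows the grey caster at (245,322) and the steel turnbuckle at (512,334), with heads near (477,346) and (546,323). The pink box at (358,315) and the turquoise tray at (445,304) are look-alikes. The comb is at (295,253), and the rack is the yellow one at (592,289). I'll confirm these in one enlarged crop of the top view.

```bash
python3 - <<'E'
import cv2,numpy as np
t=cv2.imread("pics/top0.png")
a=t[170:242,115:195];b=t[194:234,295:360]
A=cv2.resize(a,(800,720)[:2],interpolation=cv2.INTER_CUBIC)
a=cv2.resize(a,None,fx=5,fy=5,interpolation=cv2.INTER_CUBIC)   #400x360
b=cv2.resize(b,None,fx=6,fy=6,interpolation=cv2.INTER_CUBIC)   #390x240
o=np.zeros((600,800,3),np.uint8);o[:360,:400]=a;o[:240,405:795]=b
o=cv2.convertScaleAbs(o,alpha=1.5)
s=cv2.imread("pics/side0.png")
c=cv2.resize(s[238:325,210:305],None,fx=2.7,fy=2.7,interpolation=cv2.INTER_CUBIC);o[365:365+c.shape[0],:c.shape[1]]=c
c=cv2.resize(s[155:195,265:305],None,fx=5,fy=5,interpolation=cv2.INTER_CUBIC);o[365:565,405:605]=c
cv2.imwrite("pics/crop1.png",o)
E
```

```text
(no output)
```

View pics/crop1.png

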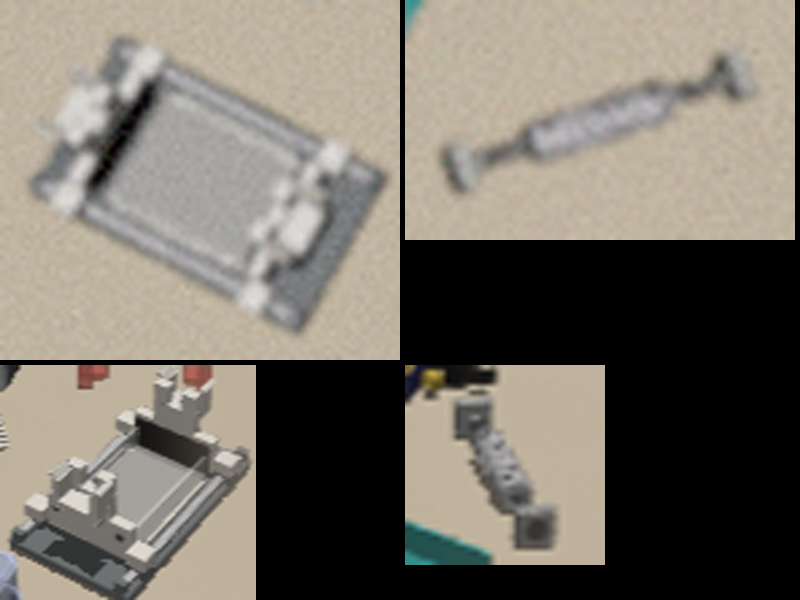

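The crop confirms both. The caster is grey with white yokes, with plate corners near (125,38), (385,175), (298,330) and (35,188). The turnbuckle is steel, with heads near (462,165) and (737,77).

```bash
cat > h.py <<'E'
from bench import env
import cv2,numpy as np
from scipy.spatial.transform import Rotation as Ro
def cast(c,p,z):
    d=c["R"].T@np.array([(p[0]-c["cx"])/c["fx"],(p[1]-c["cy"])/c["fy"],1]);o=-c["R"].T@c["t"]
    return o+d*(z-o[2])/d[2]
def proj(c,X):
    v=c["R"]@np.asarray(X,float)+c["t"];return np.array([c["fx"]*v[0]/v[2]+c["cx"],c["fy"]*v[1]/v[2]+c["cy"]])
def tool(X,yaw=None):
    "shift in tool axes from measured pose to world point X"
    s=env.state();R=Ro.from_euler("xyz",s["tool_rot"],degrees=True)
    return R.inv().apply(np.asarray(X)-s["ee_pos"])
E
python3 - <<'E'
from h import *
np.set_printoptions(precision=4,suppress=True)
c=env.get_calibration("top")
P=[cast(c,(u/5+115,v/5+170),.013) for u,v in[(125,38),(385,175),(298,330),(35,188)]]
print(np.array(P),[np.linalg.norm(P[i]-P[i-1]) for i in range(4)],np.mean(P,0))
# min-area rectangle of caster plate by threshold vs beige
im=cv2.cvtColor(env.get_image("top"),cv2.COLOR_RGB2HSV)
s=env.get_image("top").astype(int);m=((s[:,:,0]-s[:,:,2])<14).astype(np.uint8)
for box in[(115,170,195,242),(295,194,360,234)]:
    x0,y0,x1,y1=box;mm=m[y0:y1,x0:x1]
    n,l,st,ce=cv2.connectedComponentsWithStats(mm);k=1+np.argmax(st[1:,4]);pts=np.argwhere(l==k)[:,::-1].astype(np.float32)
    r=cv2.minAreaRect(pts);b=cv2.boxPoints(r)+[x0,y0];print(st[k],r);print(np.array([cast(c,p,.013) for p in b]))
a=cast(c,(304.5,221.5),.02);b=cast(c,(350.3,206.8),.02);print(a,b,np.linalg.norm(a-b),(a+b)/2,np.degrees(np.arctan2(*(b-a)[1::-1])))
E
```

```text
[[0.597  0.4343 0.013 ]
 [0.4906 0.2358 0.013 ]
 [0.3758 0.2974 0.013 ]
 [0.483  0.4962 0.013 ]] [np.float64(0.12976696447696576), np.float64(0.22518177410454857), np.float64(0.13020225112762648), np.float64(0.22584808038660686)] [0.4866 0.3659 0.013 ]
[   6    7   71   60 2360] ((39.36849594116211, 35.22977066040039), (66.93390655517578, 38.15521240234375), 27.181110382080078)
[[0.4858 0.5191 0.013 ]
 [0.6153 0.4604 0.013 ]
 [0.496  0.2328 0.013 ]
 [0.3703 0.2942 0.013 ]]
[  7   8  52  24 320] ((32.057884216308594, 19.644168853759766), (8.53589916229248, 53.447547912597656), 71.93952178955078)
[[ 0.4389 -0.1657  0.013 ]
 [ 0.4994 -0.3568  0.013 ]
 [ 0.4688 -0.3649  0.013 ]
 [ 0.4087 -0.1746  0.013 ]]
[ 0.4244 -0.1799  0.02  ] [ 0.4776 -0.3509  0.02  ] 0.17912167959236233 [ 0.451  -0.2654  0.02  ] -72.71964985881418
```

Emit:
step_arm(
  commands=[
    {"xyz":[-0.509,-0.672,0],"twist":56},
    {"xyz":[-0.509,-0.672,0],"twist":56},
    {"xyz":[-0.509,-0.672,0],"twist":56},
    {"xyz":[-0.509,-0.672,0],"twist":56},
    {"xyz":[-0.509,-0.672,0],"twist":56},
  ],
  hand=1,
  squeeze=40,
)

```text
clock: 0.75
ee_pos: [0.2461, 0.2902, 0.2313]
tool_rot: [180.0, 0.0, 119.9]
contact_force: [1.4, 0.3, 0.4]
grip_width: 0.0856
grip_force: 0.0
```

```bash
python3 -c "
from h import *
print(tool([.451,-.265,.23]),env.state()['tool_rot'])"
```

```text
[-0.58344855 -0.09892728  0.00128092] [1.79978978e+02 2.49071390e-03 1.19878532e+02]
```

Emit:
step_arm(
  commands=[
    {"xyz":[-0.583,-0.099,0],"twist":12.6},
    {"xyz":[-0.583,-0.099,0],"twist":12.6},
    {"xyz":[-0.583,-0.099,0],"twist":12.6},
    {"xyz":[-0.583,-0.099,0],"twist":12.6},
    {"xyz":[-0.583,-0.099,0],"twist":12.6},
  ],
)

```text
clock: 1.25
ee_pos: [0.334, 0.0559, 0.2316]
tool_rot: [179.9, 0.0, 107.6]
contact_force: [1.6, 1.3, -0.1]
grip_width: 0.0853
grip_force: 0.0
```

```bash
python3 -c "
from h import *
print(tool([.451,-.265,.23]),env.state()['tool_rot'])"
```

```text
[-0.34123714  0.01446169  0.00173652] [1.79935400e+02 1.48179027e-02 1.07601144e+02]
```

Emit:
step_arm(
  commands=[
    {"xyz":[-0.341,0.014,0],"twist":0.3},
    {"xyz":[-0.341,0.014,0],"twist":0.3},
    {"xyz":[-0.341,0.014,0],"twist":0.3},
    {"xyz":[-0.341,0.014,0],"twist":0.3},
    {"xyz":[-0.341,0.014,0],"twist":0.3},
  ],
)

```text
clock: 1.75
ee_pos: [0.4193, -0.1794, 0.2313]
tool_rot: [180.0, 0.0, 107.3]
contact_force: [1.0, -0.2, -0.5]
grip_width: 0.0857
grip_force: 0.0
```

Emit:
step_arm(
  commands=[
    {"xyz":[-0.091,0.004,0],"twist":0},
    {"xyz":[-0.091,0.004,0],"twist":0},
    {"xyz":[-0.091,0.004,0],"twist":0},
    {"xyz":[-0.091,0.004,0],"twist":0},
  ],
)

```text
clock: 2.15
ee_pos: [0.4497, -0.2631, 0.2308]
tool_rot: [-180.0, -0.1, 107.2]
contact_force: [-0.4, 0.3, -0.0]
grip_width: 0.0857
grip_force: 0.0
```

```bash
python3 - <<'E'
from h import *
print(env.state()['ee_pos'],env.state()['tool_rot'],tool([.451,-.265,.23]))
c=env.get_calibration("wrist");im=env.get_image("wrist");np.save("w1.npy",im);np.save("w1c.npy",c,allow_pickle=True)
cv2.imwrite("pics/w1.png",im[:,:,::-1]);print(proj(c,[.451,-.265,.015]))
E
```

```text
[ 0.44966504 -0.26309395  0.23075735] [-1.79964335e+02 -5.66554726e-02  1.07227183e+02] [-0.00221665  0.00071104  0.00075471]
[259.93337735 156.38469859]
```

View pics/w1.png

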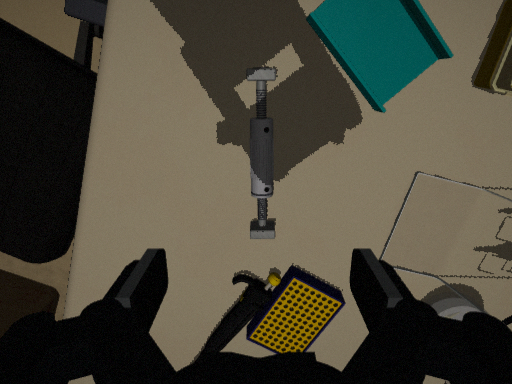

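The wrist view shows the turnbuckle's axis from the head at (262,74) to the head at (262,229), with the sleeve spanning rows 118 to 195. The tip rack is at (295,310).

```bash
python3 - <<'E'
from h import *
np.set_printoptions(precision=4,suppress=True)
c=np.load("w1c.npy",allow_pickle=True).item()
for n,p,z in[("headA",(262,73),.03),("headB top mid",(262.5,226),.03),("slA",(261.7,118),.02),("slB",(262,195),.02),("rack corner",(293,266),.026),("rackL",(247,338),.026)]:
    X=cast(c,p,z);print(n,X,tool(X))
g=cv2.cvtColor(np.load("w1.npy"),cv2.COLOR_RGB2GRAY).astype(int)
for r in(72,76,125,140,155,170,185,222,226,230): print(r,g[r,240:286:1].tolist())
for k in(255,262,268): print(k,g[60:245,k].tolist())
E
```

```text
headA [ 0.4262 -0.1787  0.03  ] [0.0865 0.0027 0.201 ]
headB top mid [ 0.4778 -0.341   0.03  ] [-0.0837  0.0037  0.2008]
slA [ 0.4398 -0.2226  0.02  ] [0.0406 0.0026 0.211 ]
slB [ 0.4668 -0.3074  0.02  ] [-0.0484  0.0031  0.2109]
rack corner [ 0.5313 -0.3838  0.026 ] [-0.1405  0.042   0.2048]
rackL [ 0.5086 -0.5089  0.026 ] [-0.2532 -0.0167  0.2047]
72 [51, 53, 51, 52, 47, 53, 39, 35, 45, 40, 43, 45, 43, 49, 103, 113, 112, 111, 114, 109, 114, 120, 116, 114, 109, 111, 108, 110, 110, 105, 108, 106, 107, 104, 59, 61, 55, 119, 120, 120, 116, 119, 117, 120, 119, 120]
76 [49, 48, 51, 53, 54, 50, 39, 75, 53, 116, 114, 111, 108, 107, 111, 115, 111, 111, 114, 109, 107, 107, 112, 114, 115, 115, 111, 111, 110, 109, 109, 110, 111, 110, 96, 65, 48, 59, 120, 117, 119, 119, 122, 122, 121, 119]
125 [56, 55, 52, 55, 54, 50, 51, 54, 52, 51, 31, 35, 40, 40, 46, 48, 45, 47, 50, 52, 54, 53, 50, 52, 50, 52, 47, 48, 48, 45, 43, 41, 35, 47, 53, 49, 49, 49, 54, 51, 52, 51, 52, 52, 49, 54]
140 [52, 54, 54, 54, 55, 51, 53, 54, 53, 47, 43, 47, 42, 45, 42, 47, 43, 46, 46, 56, 51, 49, 55, 49, 51, 49, 40, 48, 46, 
[... 3018 characters left out ...]
75, 114, 121, 118, 121, 120, 118, 117, 119, 120, 123, 117, 67, 52, 49, 54, 53, 53, 49, 53, 48, 52, 51, 52, 54, 51, 54, 48, 55, 53, 54, 49, 54, 52, 52, 51, 52, 41, 30, 42, 50, 47, 47, 51, 50, 48, 47, 30, 15, 7, 11, 23, 45, 47, 46, 47, 48, 49, 48, 49, 46, 47, 45, 43, 45, 45, 47, 43, 41, 41, 44, 41, 42, 43, 42, 45, 44, 45, 41, 44, 44, 44, 41, 47, 43, 45, 49, 45, 45, 44, 43, 49, 46, 42, 49, 45, 43, 44, 43, 43, 47, 47, 46, 46, 48, 88, 94, 62, 29, 14, 20, 64, 90, 64, 35, 57, 88, 101, 118, 121, 122, 122, 120, 127, 123, 121, 120, 118, 122, 117, 119, 120, 125, 120, 122, 121, 118, 123, 70, 53, 41, 29, 27, 22, 25, 28, 30, 28, 29, 28, 64, 93, 104, 107, 100, 100, 93, 97, 92, 115, 119, 118, 123, 120, 118]
```

```bash
python3 - <<'E'
from h import *
np.set_printoptions(precision=4,suppress=True)
c=np.load("w1c.npy",allow_pickle=True).item()
for n,p,z in[("A out",(262,69.3),.03),("A in",(262,79.3),.03),("B in",(262.5,230),.03),("B out",(262.5,239.3),.03),("BL",(249.8,235),.03),("BR",(274.8,235),.03),("AL",(247.5,74),.03),("AR",(275,76),.03)]:
    X=cast(c,p,z);print(n,X,tool(X))
print(env.state()["clock"],-c["R"].T@c["t"])
E
```

```text
A out [ 0.4252 -0.1754  0.03  ] [0.09   0.0026 0.201 ]
A in [ 0.428  -0.1845  0.03  ] [0.0805 0.0027 0.201 ]
B in [ 0.4794 -0.3459  0.03  ] [-0.0889  0.0038  0.2008]
B out [ 0.4831 -0.3577  0.03  ] [-0.1012  0.0038  0.2008]
BL [ 0.4669 -0.3567  0.03  ] [-0.0955 -0.0114  0.2008]
BR [ 0.4954 -0.3479  0.03  ] [-0.0955  0.0184  0.2008]
AL [ 0.4125 -0.184   0.03  ] [ 0.0856 -0.012   0.201 ]
AR [ 0.4397 -0.1776  0.03  ] [0.0836 0.0159 0.201 ]
2.2 [ 0.425  -0.1854  0.374 ]
```

Emit:
step_arm(
  commands=[
    {"xyz":[-0.005,0.003,0.05],"twist":-0.4},
    {"xyz":[-0.005,0.003,0.1],"twist":-0.4},
    {"xyz":[-0.005,0.003,0.15],"twist":-0.4},
    {"xyz":[-0.005,0.003,0.19],"twist":-0.4},
    {"xyz":[-0.005,0.003,0.215],"twist":-0.4},
  ],
)

```text
clock: 2.7
ee_pos: [0.4531, -0.2646, 0.0139]
tool_rot: [-179.9, -0.1, 107.8]
contact_force: [0.4, -0.1, 0.8]
grip_width: 0.0853
grip_force: 0.0
```

Emit:
step_arm(
  commands=[
    {"xyz":[0,0,0.006],"twist":0},
    {"xyz":[0,0,0.012],"twist":0},
    {"xyz":[0,0,0.012],"twist":0},
  ],
)

```text
clock: 3.0
ee_pos: [0.4547, -0.2665, 0.0051]
tool_rot: [180.0, 0.0, 107.7]
contact_force: [-0.2, -0.2, 0.2]
grip_width: 0.0858
grip_force: 0.0
```

Emit:
step_arm(
  commands=[
    {"xyz":[0,0,0],"twist":0},
    {"xyz":[0,0,0],"twist":0},
    {"xyz":[0,0,0],"twist":0},
    {"xyz":[0,0,0],"twist":0},
    {"xyz":[0,0,0],"twist":0},
  ],
  hand=-1,
)

```text
clock: 3.5
ee_pos: [0.4544, -0.2668, 0.0046]
tool_rot: [180.0, 0.0, 107.7]
contact_force: [-1.8, 0.1, 3.9]
grip_width: 0.0244
grip_force: 41.0
```

```bash
python3 - <<'E'
from h import *
s=env.state();print(s)
E
```

```text
{'clock': 3.5, 'q': array([-3.54824945e+01,  3.74903907e+01,  1.05935260e+02, -6.79211494e-03,
        3.65549573e+01, -5.31748034e+01]), 'joint_velocities': array([ 0.03113837,  0.1231672 , -0.12562136,  0.05938255, -0.00349091,
        0.03241438]), 'joint_torque': array([ 2.52281763e-01, -5.37447488e+01, -1.71567303e+01,  1.06553778e-01,
       -2.39825137e-01,  1.91499508e-02]), 'ee_pos': array([ 0.4543689 , -0.26680699,  0.00460881]), 'tool_rot': array([1.79991616e+02, 1.79486498e-02, 1.07697763e+02]), 'contact_force': array([-1.75664938,  0.06813404,  3.85359513]), 'ft_torque': array([ 0.03808919,  0.15104781, -0.00806556]), 'grip_force': 41.01104736328125, 'grip_width': 0.024385882314561423}
```

Emit:
step_arm(
  commands=[
    {"xyz":[0,0,-0.02],"twist":0},
    {"xyz":[0,0,-0.05],"twist":0},
    {"xyz":[0,0,-0.1],"twist":0},
    {"xyz":[0,0,-0.15],"twist":0},
    {"xyz":[0,0,-0.195],"twist":0},
  ],
  squeeze=60,
)

```text
clock: 4.0
ee_pos: [0.4539, -0.2664, 0.2013]
tool_rot: [-180.0, -0.0, 107.7]
contact_force: [1.3, 0.3, -3.6]
grip_width: 0.024
grip_force: 60.6
```

Emit:
step_arm(
  commands=[
    {"xyz":[0.03,0.011,0],"twist":3},
    {"xyz":[0.593,0.2235,0],"twist":45.9},
    {"xyz":[0.593,0.2235,0],"twist":45.9},
    {"xyz":[0.593,0.2235,0],"twist":45.9},
    {"xyz":[0.593,0.2235,0],"twist":45.9},
  ],
)

```text
clock: 4.5
ee_pos: [0.4653, -0.0551, 0.1991]
tool_rot: [-180.0, -0.0, 73.8]
contact_force: [1.1, 0.7, -4.1]
grip_width: 0.0237
grip_force: 60.8
```

```bash
python3 -c "
from h import *
print(tool([.487,.366,.2]),env.state()['tool_rot'],env.state()['grip_width'])"
```

```text
[ 0.41043116 -0.09679441 -0.00083863] [-1.79961862e+02 -1.79721220e-03  7.37786890e+01] 0.023655182703995237
```

Emit:
step_arm(
  commands=[
    {"xyz":[0.41,-0.097,0],"twist":12},
    {"xyz":[0.41,-0.097,0],"twist":12},
    {"xyz":[0.41,-0.097,0],"twist":12},
    {"xyz":[0.41,-0.097,0],"twist":12},
    {"xyz":[0.41,-0.097,0],"twist":12},
  ],
)

```text
clock: 5.0
ee_pos: [0.4763, 0.1877, 0.1991]
tool_rot: [-180.0, 0.0, 62.1]
contact_force: [1.8, 0.2, -2.5]
grip_width: 0.0241
grip_force: 60.7
```

```bash
python3 -c "
from h import *
print(tool([.487,.366,.2]),env.state()['tool_rot'],env.state()['grip_width'])"
```

```text
[ 0.16255524 -0.07395999 -0.00097782] [-1.79974289e+02  2.71797169e-02  6.21068708e+01] 0.0241465488838923
```

Emit:
step_arm(
  commands=[
    {"xyz":[0.04,-0.02,0],"twist":0.3},
    {"xyz":[0.08,-0.04,0],"twist":0.3},
    {"xyz":[0.12,-0.06,0],"twist":0.3},
    {"xyz":[0.162,-0.074,0],"twist":0.3},
    {"xyz":[0.162,-0.074,0],"twist":0.3},
  ],
)

```text
clock: 5.5
ee_pos: [0.4868, 0.3677, 0.1985]
tool_rot: [-180.0, -0.0, 62.0]
contact_force: [-0.7, -0.6, -3.6]
grip_width: 0.0241
grip_force: 60.7
```

Emit:
step_arm(
  commands=[
    {"xyz":[0,0,0],"twist":0},
    {"xyz":[0,0,0],"twist":0},
  ],
)

```text
clock: 5.7
ee_pos: [0.4871, 0.3626, 0.1989]
tool_rot: [-180.0, 0.1, 61.8]
contact_force: [-0.0, -0.5, -3.1]
grip_width: 0.0236
grip_force: 60.7
```

```bash
python3 - <<'E'
from h import *
s=env.state();print(s['ee_pos'],s['tool_rot'],s['clock'])
c=env.get_calibration("wrist");im=env.get_image("wrist");np.save("w2.npy",im);np.save("w2c.npy",c,allow_pickle=True)
cv2.imwrite("pics/w2.png",cv2.resize(cv2.convertScaleAbs(im[:,:,::-1],alpha=1.3),(800,600),interpolation=cv2.INTER_CUBIC))
E
```

```text
[0.48706    0.36264234 0.19887164] [-1.79972007e+02  7.02635577e-02  6.17837295e+01] 5.7
```

View pics/w2.png

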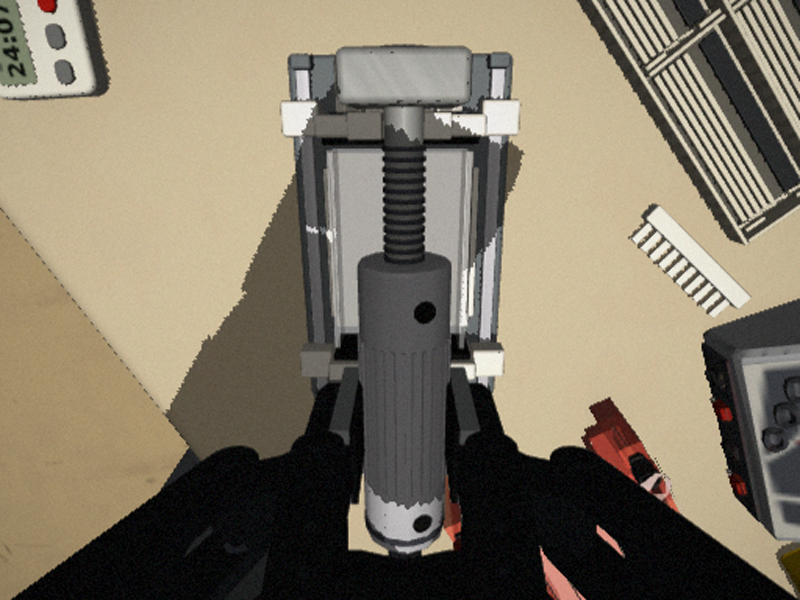

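The view shows the caster's +y plate corners at (289,55) and (512,55), and gate blocks at (299,117) and (501,117) and at (318,360) and (487,360). The held head spans columns 337 to 471 and rows 47 to 106, and looks level.

```bash
python3 - <<'E'
from h import *
np.set_printoptions(precision=4,suppress=True)
c=np.load("w2c.npy",allow_pickle=True).item()
def T(n,p,z):
    X=cast(c,np.array(p)*.64,z);print(n,X,tool(X))
for n,p,z in[("headL",(337,75),.224),("headR",(471,75),.224),("head out",(404,46),.224),("head in",(404,104),.224),
 ("slA",(403,258),.215),("sl L",(357.5,350),.209),("sl R",(451,350),.209),
 ("plateL",(289,55),.013),("plateR",(512,55),.013),("blkTL",(280,100),.04),("blkTR",(520,100),.04),("blkBL",(302,345),.04),("blkBR",(504,345),.04),
 ("trayL",(327,149),.042),("trayR",(474,149),.042),("trayL bot",(341,332),.042),("trayR bot",(465,332),.042),("tray floor",(327,149),.014)]:T(n,p,z)
# red threshold-free: plate silhouette sides by rows on image
im=np.load("w2.npy").astype(int);d=im[:,:,0]-im[:,:,2]
for r in (34,37,40,43,46):
    row=d[r,170:345];k=np.where(row<12)[0]+170;print(r,k.min(),k.max())
print(-c["R"].T@c["t"],tool(-c["R"].T@c["t"]))
E
```

```text
headL [0.5171 0.4499 0.224 ] [ 0.0912 -0.0151 -0.025 ]
headR [0.5427 0.4362 0.224 ] [ 0.0912  0.014  -0.025 ]
head out [0.5326 0.4481 0.224 ] [ 0.0969 -0.0005 -0.025 ]
head in [0.5272 0.4379 0.224 ] [ 0.0853 -0.0005 -0.025 ]
slA [0.5092 0.405  0.215 ] [ 0.0479 -0.0008 -0.0159]
sl L [0.4837 0.3855 0.209 ] [ 0.0186 -0.014  -0.0099]
sl R [0.5077 0.3726 0.209 ] [ 0.0186  0.0132 -0.0099]
plateL [0.4827 0.5006 0.013 ] [ 0.1197 -0.0693  0.186 ]
plateR [0.6002 0.4376 0.013 ] [0.1198 0.064  0.186 ]
blkTL [0.4694 0.4781 0.04  ] [ 0.0935 -0.0704  0.1591]
blkTR [0.5885 0.4142 0.04  ] [0.0936 0.0648 0.159 ]
blkBL [0.4002 0.3436 0.04  ] [-0.0577 -0.0677  0.1592]
blkBR [0.5177 0.2807 0.04  ] [-0.0575  0.0656  0.1591]
trayL [0.4793 0.4427 0.042 ] [ 0.067  -0.0449  0.1571]
trayR [0.554  0.4026 0.042 ] [0.0671 0.0399 0.157 ]
trayL bot [0.4283 0.3401 0.042 ] [-0.0475 -0.0413  0.1572]
trayR bot [0.4993 0.3021 0.042 ] [-0.0474  0.0392  0.1571]
tray floor [0.475  0.4434 0.014 ] [ 0.0657 -0.049   0.1851]
34 215 325
37 184 327
40 184 327
43 185 327
46 185 327
[0.5254 0.4345 0.3419] [ 0.0814 -0.0005 -0.1429]
```

Emit:
step_arm(
  commands=[
    {"xyz":[0.0025,-0.0013,0],"twist":-0.6},
    {"xyz":[0.0025,-0.0013,0.03],"twist":-0.6},
    {"xyz":[0.0025,-0.0013,0.06],"twist":-0.6},
    {"xyz":[0.0025,-0.0013,0.08],"twist":-0.6},
    {"xyz":[0.0025,-0.0013,0.08],"twist":-0.6},
  ],
)

```text
clock: 6.25
ee_pos: [0.4862, 0.365, 0.1168]
tool_rot: [-179.9, 0.2, 62.4]
contact_force: [-1.5, -0.6, -3.4]
grip_width: 0.0238
grip_force: 60.6
```

```bash
python3 - <<'E'
from h import *
s=env.state();print(s['ee_pos'],s['tool_rot'],s['clock'],s['contact_force'])
c=env.get_calibration("wrist");im=env.get_image("wrist");s=env.get_image("side")
np.save("w3.npy",im);np.save("w3c.npy",c,allow_pickle=True);np.save("s3.npy",s)
a=cv2.resize(cv2.convertScaleAbs(im[0:250,130:390,::-1],alpha=1.3),None,fx=1.6,fy=1.6,interpolation=cv2.INTER_CUBIC)
b=cv2.resize(s[225:325,205:310,::-1],None,fx=3.6,fy=3.6,interpolation=cv2.INTER_CUBIC)
o=np.zeros((400,800,3),np.uint8);o[:400,:416]=a[:400,:416];o[:360,420:798]=b[:,:378]
cv2.imwrite("pics/w3.png",o)
E
```

```text
[0.48620357 0.36503514 0.1168175 ] [-179.86070094    0.24423719   62.38586572] 6.25 [-1.50303947 -0.63967959 -3.43984516]
```

View pics/w3.png

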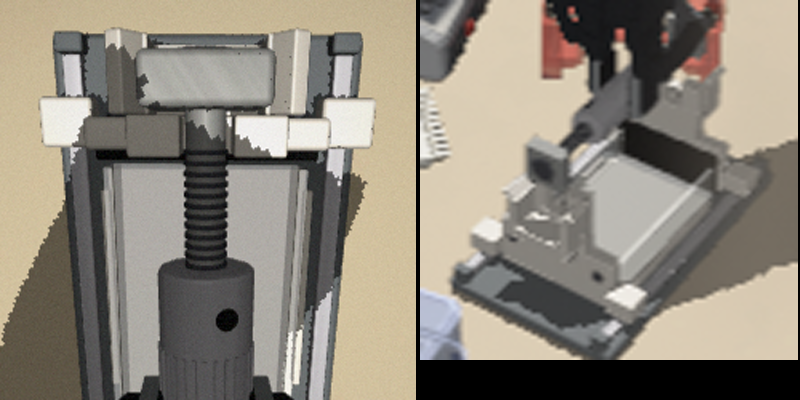

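The wrist crop shows the head centred (columns 137 to 274) between the cheeks (outer edges 105 and 310), with the rod in line with the slot (183 to 233). The head's inner edge is at row 106 and the yoke's outer edge at about row 114. The side crop shows the heads clear above the yokes.

```bash
python3 - <<'E'
from h import *
np.set_printoptions(precision=4,suppress=True)
c=np.load("w3c.npy",allow_pickle=True).item()
for n,p,z in[("head in",(205,106),.142),("head out",(205,49),.142),("hL",(137,78),.142),("hR",(274,78),.142),("yoke out",(165,114),.101),("yoke in",(165,153),.101),("yoke outR",(240,114),.101),("slotL",(183.5,130),.101),("slotR",(233,130),.101),("chL",(105,40),.106),("chR",(310,40),.106),("sleeveend",(205,260),.135),("chend",(120,29),.106),("chin",(120,113),.106)]:
    X=cast(c,(p[0]/1.6+130,p[1]/1.6),z);print(n,tool(X))
g=cv2.cvtColor(np.load("w3.npy"),cv2.COLOR_RGB2GRAY).astype(int)
for k in(235,240,280,285,290): print(k,g[60:104,k].tolist())
E
```

```text
head in [ 0.0837 -0.0012 -0.0219]
head out [ 0.0948 -0.0012 -0.0219]
hL [ 0.0892 -0.0155 -0.0219]
hR [ 0.0893  0.0134 -0.0219]
yoke out [ 0.0828 -0.013   0.0191]
yoke in [ 0.0718 -0.0132  0.0191]
yoke outR [0.0828 0.0089 0.0191]
slotL [ 0.0783 -0.0076  0.0191]
slotR [0.0783 0.0069 0.0191]
chL [ 0.1015 -0.0283  0.0141]
chR [0.1015 0.027  0.0141]
sleeveend [ 0.0478 -0.0012 -0.0149]
chend [ 0.1041 -0.0241  0.0141]
chin [ 0.0829 -0.0253  0.0141]
235 [134, 133, 121, 109, 99, 93, 66, 40, 26, 38, 77, 64, 76, 83, 84, 86, 84, 84, 85, 87, 84, 85, 85, 84, 84, 83, 80, 84, 88, 86, 82, 84, 84, 84, 82, 84, 81, 67, 25, 1, 33, 34, 84, 102]
240 [133, 127, 115, 105, 99, 85, 65, 31, 23, 34, 77, 70, 77, 84, 81, 82, 85, 86, 84, 84, 82, 84, 83, 81, 83, 82, 86, 83, 82, 82, 84, 86, 87, 83, 85, 83, 83, 68, 28, 10, 33, 37, 79, 103]
280 [137, 128, 121, 111, 97, 92, 42, 30, 32, 57, 81, 74, 124, 165, 181, 181, 182, 181, 184, 185, 181, 182, 184, 183, 184, 184, 183, 110, 83, 83, 81, 81, 85, 82, 84, 82, 83, 68, 34, 15, 23, 38, 39, 92]
285 [136, 126, 117, 107, 95, 86, 62, 39, 34, 52, 82, 74, 122, 166, 183, 185, 185, 182, 182, 183, 184, 185, 183, 184, 182, 184, 184, 118, 97, 84, 84, 82, 80, 83, 81, 83, 88, 70, 33, 13, 24, 33, 37, 90]
290 [137, 132, 118, 107, 97, 82, 40, 22, 33, 76, 80, 72, 120, 167, 180, 183, 184, 182, 186, 182, 182, 184, 183, 184, 182, 184, 183, 184, 184, 183, 186, 183, 109, 83, 82, 82, 82, 67, 34, 13, 25, 33, 35, 93]
```

Emit:
step_arm(
  commands=[
    {"xyz":[0.0033,0.0005,0],"twist":0},
    {"xyz":[0.0033,0.0005,0],"twist":0},
    {"xyz":[0.0033,0.0005,0.006],"twist":0},
    {"xyz":[0.0033,0.0005,0.012],"twist":0},
    {"xyz":[0.0033,0.0005,0.014],"twist":0},
  ],
)

```text
clock: 6.85
ee_pos: [0.4889, 0.3688, 0.1044]
tool_rot: [-180.0, 0.1, 62.4]
contact_force: [-0.5, 0.3, -3.6]
grip_width: 0.0239
grip_force: 60.6
```

```bash
python3 - <<'E'
from h import *
s=env.state();print(s['ee_pos'],s['tool_rot'],s['clock'],s['contact_force'])
c=env.get_calibration("wrist");im=env.get_image("wrist");s=env.get_image("side")
np.save("w4.npy",im);np.save("w4c.npy",c,allow_pickle=True)
a=cv2.resize(cv2.convertScaleAbs(im[0:250,130:390,::-1],alpha=1.3),None,fx=1.6,fy=1.6,interpolation=cv2.INTER_CUBIC)
b=cv2.resize(s[225:325,205:310,::-1],None,fx=3.6,fy=3.6,interpolation=cv2.INTER_CUBIC)
o=np.zeros((400,800,3),np.uint8);o[:400,:416]=a[:400,:416];o[:360,420:798]=b[:,:378]
cv2.imwrite("pics/w4.png",o)
E
```

```text
[0.48892752 0.36878935 0.10440298] [-1.79962981e+02  6.47591838e-02  6.24111955e+01] 6.85 [-0.45512295  0.32444974 -3.62320614]
```

View pics/w4.png

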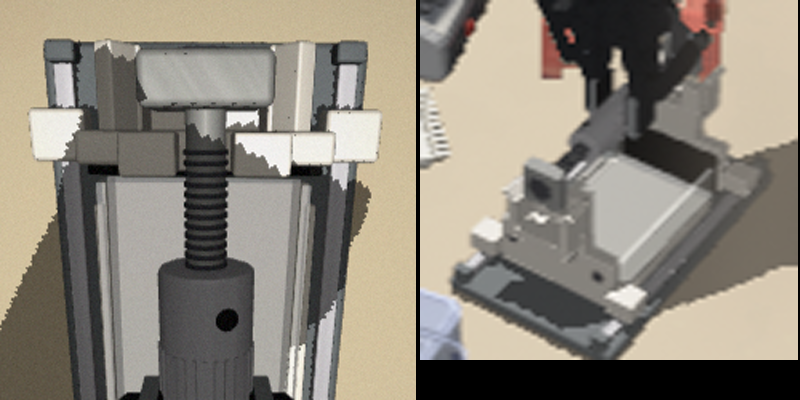

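The head now sits outward of the yoke, with the head's inner edge at row 107 and the yoke's outer edge at about row 130. I'll quantify that gap.

```bash
python3 - <<'E'
from h import *
np.set_printoptions(precision=4,suppress=True)
c=np.load("w4c.npy",allow_pickle=True).item();z=.1044+.0104+.015
for n,p,z in[("head in",(205,107),z),("head out",(205,49),z),("hL",(137,78),z),("hR",(275,78),z),("yoke out",(150,130),.101),("yoke in",(150,174),.101),("slotL",(179,150),.101),("slotR",(232,150),.101),("chL",(94,45),.106),("chR",(314,45),.106),("inL",(137,45),.106)]:
    X=cast(c,(p[0]/1.6+130,p[1]/1.6),z);print(n,tool(X))
E
```

```text
head in [ 0.085  -0.0005 -0.0252]
head out [ 0.0963 -0.0005 -0.0252]
hL [ 0.0907 -0.0149 -0.0251]
hR [ 0.0908  0.0143 -0.0252]
yoke out [ 0.0801 -0.0155  0.0037]
yoke in [ 0.0684 -0.0159  0.0037]
slotL [ 0.0749 -0.0077  0.0037]
slotR [0.0749 0.0069 0.0037]
chL [ 0.1003 -0.0282 -0.0014]
chR [ 0.1003  0.0267 -0.0014]
inL [ 0.1003 -0.0175 -0.0014]
```

Emit:
step_arm(
  commands=[
    {"xyz":[-0.0008,-0.0003,0.004],"twist":0},
    {"xyz":[-0.0008,-0.0003,0.01],"twist":0},
    {"xyz":[-0.0008,-0.0003,0.016],"twist":0},
    {"xyz":[-0.0008,-0.0003,0.021],"twist":0},
    {"xyz":[-0.0008,-0.0003,0.0225],"twist":0},
  ],
)

```text
clock: 7.45
ee_pos: [0.4884, 0.3683, 0.0819]
tool_rot: [-180.0, 0.1, 62.4]
contact_force: [-0.6, -0.1, -3.3]
grip_width: 0.0239
grip_force: 60.6
```

Emit:
step_arm(
  commands=[
    {"xyz":[0,0,0.0],"twist":0},
    {"xyz":[0,0,0.001],"twist":0},
    {"xyz":[0,0,0.001],"twist":0},
  ],
)

```text
clock: 7.75
ee_pos: [0.4888, 0.3685, 0.0819]
tool_rot: [180.0, -0.0, 62.4]
contact_force: [-0.1, -0.4, -3.6]
grip_width: 0.0238
grip_force: 60.6
```

Emit:
step_arm(
  commands=[
    {"xyz":[0,0,0.001],"twist":0},
    {"xyz":[0,0,0.0015],"twist":0},
    {"xyz":[0,0,0.0015],"twist":0},
  ],
)

```text
clock: 8.05
ee_pos: [0.4887, 0.3685, 0.0803]
tool_rot: [180.0, -0.0, 62.4]
contact_force: [0.4, -0.4, -3.2]
grip_width: 0.0236
grip_force: 60.6
```

Emit:
step_arm(
  commands=[
    {"xyz":[0,0,0],"twist":0},
    {"xyz":[0,0,0],"twist":0},
    {"xyz":[0,0,0],"twist":0},
  ],
  hand=0.2,
)

```text
clock: 8.35
ee_pos: [0.4889, 0.3686, 0.0806]
tool_rot: [180.0, -0.0, 62.4]
contact_force: [1.1, -0.1, -0.2]
grip_width: 0.0513
grip_force: 0.0
```

```bash
python3 - <<'E'
from h import *
s=env.state();print(s['ee_pos'],s['tool_rot'],s['clock'],s['contact_force'],s['grip_width'])
c=env.get_calibration("wrist");im=env.get_image("wrist");s=env.get_image("side")
np.save("w5.npy",im);np.save("w5c.npy",c,allow_pickle=True)
a=cv2.resize(cv2.convertScaleAbs(im[0:375,130:390,::-1],alpha=1.3),None,fx=1.6,fy=1.6,interpolation=cv2.INTER_CUBIC)
b=cv2.resize(s[225:325,205:310,::-1],None,fx=3.6,fy=3.6,interpolation=cv2.INTER_CUBIC)
o=np.zeros((600,800,3),np.uint8);o[:600,:416]=a[:600,:416];o[:360,420:798]=b[:,:378]
cv2.imwrite("pics/w5.png",o)
E
```

```text
[0.48893293 0.36858743 0.08062086] [ 1.79981965e+02 -3.30199232e-02  6.24054977e+01] 8.35 [ 1.06914425 -0.1076752  -0.19855109] 0.05128780853345313
```

View pics/w5.png

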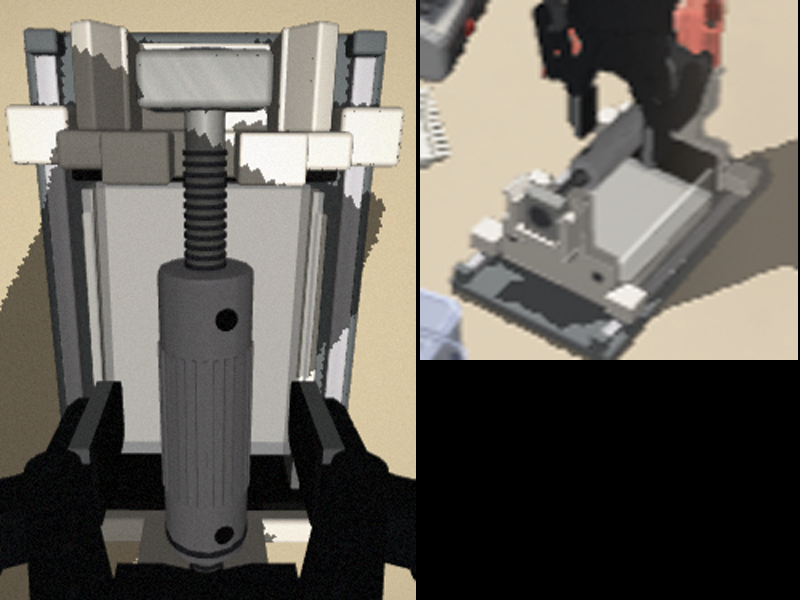

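Released: the rod lies in the +y slot with the head down between its cheeks (137 to 272). The grooved sleeve end is at the caster's -y side, so tool +x is the turnbuckle's +y. The tool can't tilt, so I'll roll the sleeve with one pad stroking downward on the tool +y side.

Emit:
step_arm(
  commands=[
    {"xyz":[0,0,0],"twist":0},
    {"xyz":[0,-0.002,0],"twist":0},
    {"xyz":[0,-0.004,0],"twist":0},
    {"xyz":[0,-0.006,0],"twist":0},
    {"xyz":[0,-0.008,0],"twist":0},
  ],
  hand=-0.065,
)

```text
clock: 8.95
ee_pos: [0.4816, 0.3722, 0.0804]
tool_rot: [180.0, -0.0, 62.4]
contact_force: [1.2, -1.2, -0.5]
grip_width: 0.0402
grip_force: 0.9
```

Emit:
step_arm(
  commands=[
    {"xyz":[0,-0.001,0],"twist":0},
    {"xyz":[0,-0.002,0],"twist":0},
    {"xyz":[0,-0.002,0],"twist":0},
  ],
)

```text
clock: 9.25
ee_pos: [0.4799, 0.3731, 0.0804]
tool_rot: [180.0, -0.0, 62.4]
contact_force: [1.3, -0.9, -0.5]
grip_width: 0.0403
grip_force: 0.9
```

```bash
cat >> h.py <<'E'
def rep():
    s=env.state();R=Ro.from_euler("xyz",s["tool_rot"],degrees=True)
    print("t",s["clock"],"ee",s["ee_pos"].round(4),"F_tool",R.inv().apply(s["contact_force"]).round(2),"off",tool([.4889,.3686,.0806]).round(4),"w",round(s["grip_width"],4),"gf",s["grip_force"])
E
python3 -c "
from h import *
rep()"
```

```text
t 9.25 ee [0.4799 0.3731 0.0804] F_tool [-0.14  1.59  0.54] off [ 0.0002  0.0101 -0.0002] w 0.0403 gf 0.8851059526205063
```

Emit:
step_arm(
  commands=[
    {"xyz":[0,-0.001,0],"twist":0},
    {"xyz":[0,-0.002,0],"twist":0},
    {"xyz":[0,-0.002,0],"twist":0},
  ],
)

```text
clock: 9.55
ee_pos: [0.4792, 0.3736, 0.0805]
tool_rot: [179.9, -0.0, 62.4]
contact_force: [8.0, -5.0, -1.4]
grip_width: 0.0397
grip_force: 4.6
```

```bash
python3 -c "
from h import *
rep()"
```

```text
t 9.55 ee [0.4792 0.3736 0.0805] F_tool [-0.72  9.35  1.41] off [ 0.0001  0.0109 -0.0001] w 0.0397 gf 4.616736173629761
```

Emit:
step_arm(
  commands=[
    {"xyz":[0,-0.001,0],"twist":0},
    {"xyz":[0,-0.001,0.002],"twist":0},
    {"xyz":[0,-0.001,0.004],"twist":0},
    {"xyz":[0,-0.001,0.006],"twist":0},
    {"xyz":[0,-0.001,0.008],"twist":0},
  ],
)

```text
clock: 10.05
ee_pos: [0.4794, 0.3744, 0.0736]
tool_rot: [179.8, -0.2, 62.4]
contact_force: [9.5, -6.0, 6.0]
grip_width: 0.0399
grip_force: 5.5
```

```bash
cat >> h.py <<'E'
def hole(tag):
    "dark hole near the +y end of the sleeve: pixel in wrist crop, and sine of its angle to tool +y"
    c=env.get_calibration("wrist");im=env.get_image("wrist");np.save(tag+".npy",im);np.save(tag+"c.npy",c,allow_pickle=True)
    g=cv2.cvtColor(im,cv2.COLOR_RGB2GRAY)
    s=env.state();R=Ro.from_euler("xyz",s["tool_rot"],degrees=True).as_matrix()
    n,l,st,ce=cv2.connectedComponentsWithStats((g[150:240,220:300]<22).astype(np.uint8))
    print("holes",[(ce[i]+[220,150]).round(1).tolist()+[int(st[i,4])] for i in range(1,n) if 12<st[i,4]<200])
E
python3 -c "
from h import *
rep();hole('w6')
g=cv2.cvtColor(np.load('w5.npy'),cv2.COLOR_RGB2GRAY)
n,l,st,ce=cv2.connectedComponentsWithStats((g[150:240,220:300]<22).astype(np.uint8));print(ce[1:]+[220,150],st[1:,4])"
```

```text
t 10.05 ee [0.4794 0.3744 0.0736] F_tool [-0.92 11.24 -5.92] off [-0.0008  0.0112 -0.007 ] w 0.0399 gf 5.497370660305023
holes [[268.6, 152.6, 23], [268.0, 159.1, 21], [285.7, 159.4, 14], [267.4, 165.3, 23], [287.8, 165.5, 13]]
[[249.85       154.2       ]
 [267.58333333 153.83333333]
 [258.         155.25      ]
 [260.66666667 155.        ]
 [263.         155.        ]
 [249.5952381  163.4047619 ]
 [265.625      160.4375    ]
 [257.         161.        ]
 [268.27272727 165.63636364]
 [260.3        167.6       ]
 [271.16083916 199.57342657]] [ 20  12   4   3   1  42  16   1  11  10 143]
```

The sleeve rolls: about 6 N of tangential force, and the hole has moved out of view. I'll carry on with the stroke.

Emit:
step_arm(
  commands=[
    {"xyz":[0,-0.0005,0.002],"twist":0},
    {"xyz":[0,-0.0005,0.005],"twist":0},
    {"xyz":[0,-0.0005,0.008],"twist":0},
    {"xyz":[0,-0.0005,0.011],"twist":0},
    {"xyz":[0,-0.0005,0.013],"twist":0},
  ],
)

```text
clock: 10.6
ee_pos: [0.4794, 0.3746, 0.0606]
tool_rot: [179.8, -0.2, 62.4]
contact_force: [11.1, -6.5, 6.1]
grip_width: 0.0399
grip_force: 6.7
```

```bash
python3 -c "
from h import *
rep()"
```

```text
t 10.6 ee [0.4794 0.3746 0.0606] F_tool [-0.55 12.85 -6.07] off [-0.0009  0.0113 -0.0199] w 0.0399 gf 6.743989884853363
```

Emit:
step_arm(
  commands=[
    {"xyz":[0,0,0.003],"twist":0},
    {"xyz":[0,0,0.006],"twist":0},
    {"xyz":[0,0,0.009],"twist":0},
    {"xyz":[0,0,0.011],"twist":0},
    {"xyz":[0,0,0.012],"twist":0},
  ],
)

```text
clock: 11.1
ee_pos: [0.4793, 0.3748, 0.0486]
tool_rot: [179.8, -0.2, 62.4]
contact_force: [10.3, -5.7, 5.6]
grip_width: 0.0401
grip_force: 5.6
```

```bash
python3 -c "
from h import *
rep();hole('w7')
im=np.load('w7.npy');cv2.imwrite('pics/w7.png',cv2.resize(cv2.convertScaleAbs(im[:,110:410,::-1],alpha=1.4),None,fx=1.55,fy=1.55))"
```

```text
t 11.1 ee [0.4793 0.3748 0.0486] F_tool [-0.25 11.82 -5.51] off [-0.0009  0.0115 -0.032 ] w 0.0401 gf 5.611693561077118
holes [[270.6, 155.9, 38], [293.1, 156.8, 32], [269.6, 163.7, 30], [293.3, 164.6, 33], [271.5, 179.1, 134], [292.6, 172.7, 32], [295.5, 179.4, 19], [294.1, 187.0, 33]]
```

View pics/w7.png

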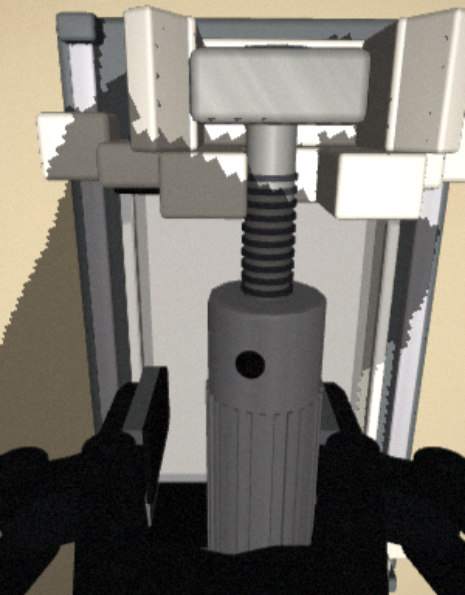

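The sleeve's hole has gone from 26° on the +y side to 16° on the -y side, at (250,365). That is half a turn minus 42°, or 2.4 rad, matching the 32 mm stroke. The head is still seated, so I'll back off, raise, and stroke again.

Emit:
step_arm(
  commands=[
    {"xyz":[0,0.004,0],"twist":0},
    {"xyz":[0,0.007,0],"twist":0},
    {"xyz":[0,0.007,-0.016],"twist":0},
    {"xyz":[0,0.007,-0.032],"twist":0},
    {"xyz":[0,0.007,-0.032],"twist":0},
  ],
)

```text
clock: 11.65
ee_pos: [0.484, 0.3725, 0.0825]
tool_rot: [179.9, -0.2, 62.4]
contact_force: [0.5, -0.2, 0.4]
grip_width: 0.0398
grip_force: 0.0
```

Emit:
step_arm(
  commands=[
    {"xyz":[0,-0.003,0],"twist":0},
    {"xyz":[0,-0.005,0],"twist":0},
    {"xyz":[0,-0.006,0],"twist":0},
    {"xyz":[0,-0.007,0],"twist":0},
    {"xyz":[0,-0.007,0],"twist":0},
  ],
)

```text
clock: 12.15
ee_pos: [0.4788, 0.374, 0.0798]
tool_rot: [179.8, -0.1, 62.4]
contact_force: [11.7, -8.1, 2.0]
grip_width: 0.0396
grip_force: 7.4
```

```bash
python3 -c "
from h import *
rep()"
```

```text
t 12.15 ee [0.4788 0.374  0.0798] F_tool [-1.73 14.1  -1.9 ] off [-0.0001  0.0114 -0.0008] w 0.0396 gf 7.355940341949463
```

Emit:
step_arm(
  commands=[
    {"xyz":[0,-0.0007,0.003],"twist":0},
    {"xyz":[0,-0.0007,0.006],"twist":0},
    {"xyz":[0,-0.0007,0.009],"twist":0},
    {"xyz":[0,-0.0007,0.012],"twist":0},
    {"xyz":[0,-0.0007,0.015],"twist":0},
  ],
)

```text
clock: 12.65
ee_pos: [0.4787, 0.374, 0.0653]
tool_rot: [179.7, -0.1, 62.4]
contact_force: [12.7, -14.6, 10.0]
grip_width: 0.0401
grip_force: 8.9
```

```bash
python3 -c "
from h import *
rep()"
```

```text
t 12.65 ee [0.4787 0.374  0.0653] F_tool [-6.98 18.09 -9.93] off [-0.      0.0116 -0.0153] w 0.0401 gf 8.89907419681549
```

Emit:
step_arm(
  commands=[
    {"xyz":[0,-0.0005,0.002],"twist":0},
    {"xyz":[0,-0.0005,0.004],"twist":0},
    {"xyz":[0,-0.0005,0.006],"twist":0},
    {"xyz":[0,-0.0005,0.008],"twist":0},
    {"xyz":[0,-0.0005,0.008],"twist":0},
  ],
)

```text
clock: 13.15
ee_pos: [0.478, 0.3731, 0.0569]
tool_rot: [179.8, 0.0, 62.4]
contact_force: [13.1, -19.6, 9.0]
grip_width: 0.0399
grip_force: 10.6
```

```bash
python3 -c "
from h import *
rep();hole('w8')"
```

```text
t 13.15 ee [0.478  0.3731 0.0569] F_tool [-11.26  20.75  -8.94] off [ 0.0011  0.0118 -0.0237] w 0.0399 gf 10.598102509975433
holes [[267.9, 151.5, 19], [292.1, 152.3, 21], [271.3, 159.8, 44], [291.6, 159.6, 25], [269.2, 166.4, 32], [291.3, 167.0, 25], [268.7, 176.9, 61], [290.2, 177.4, 53], [243.7, 208.5, 19]]
```

Emit:
step_arm(
  commands=[
    {"xyz":[0,0.004,0],"twist":0},
    {"xyz":[0,0.007,0],"twist":0},
    {"xyz":[0,0.01,-0.003],"twist":0},
    {"xyz":[0,0.01,-0.003],"twist":0},
    {"xyz":[0,0.01,-0.003],"twist":0},
  ],
)

```text
clock: 13.7
ee_pos: [0.4843, 0.3708, 0.0592]
tool_rot: [-180.0, 0.0, 62.4]
contact_force: [0.0, -0.6, 0.7]
grip_width: 0.0397
grip_force: 0.0
```

```bash
python3 - <<'E'
from h import *
rep();hole('w9')
im=np.load('w9.npy');s=env.get_image("side")
a=cv2.resize(cv2.convertScaleAbs(im[:,110:410,::-1],alpha=1.4),None,fx=1.4,fy=1.4,interpolation=cv2.INTER_CUBIC)
b=cv2.resize(s[225:325,205:310,::-1],None,fx=3.5,fy=3.5,interpolation=cv2.INTER_CUBIC)
o=np.zeros((540,800,3),np.uint8);o[:a.shape[0],:420]=a[:540,:420];o[:350,425:425+b.shape[1]]=b
cv2.imwrite('pics/w9.png',o)
E
```

```text
t 13.7 ee [0.4843 0.3708 0.0592] F_tool [-0.54  0.3  -0.65] off [ 0.0002  0.0051 -0.0214] w 0.0397 gf 0.0
holes [[254.7, 153.9, 23], [275.7, 154.0, 25], [255.5, 161.5, 28], [276.1, 161.6, 23], [253.9, 168.2, 24], [276.8, 168.4, 17], [253.5, 175.1, 22], [275.8, 178.3, 53], [255.5, 182.6, 37], [298.6, 213.0, 15]]
```

View pics/w9.png

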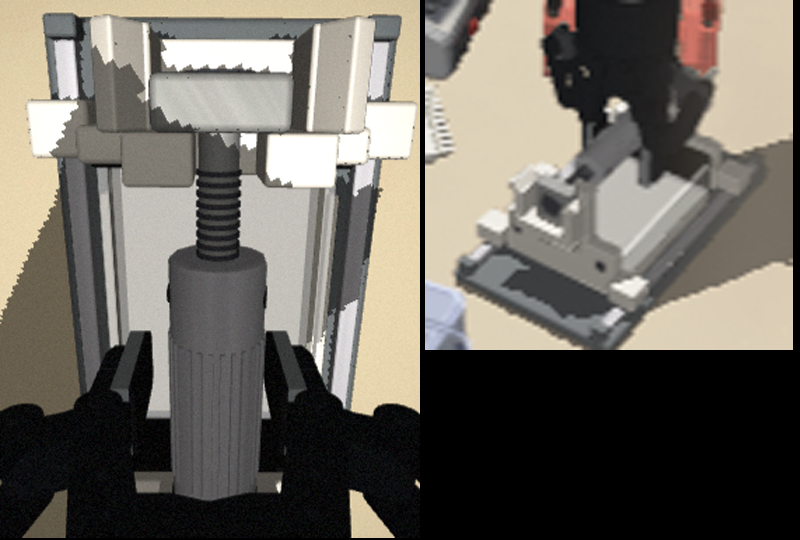

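The hole is now seen edge-on at both sides, at (169,292) and (265,292). So it has turned another 106° (1.85 rad), for a total of about 4.26 rad plus the start angle. The +y head is drawn tight against its yoke, and the tangential force rose from 6 to 10 N. The pads are clear on both sides, so I'll lift straight out.

Emit:
step_arm(
  commands=[
    {"xyz":[0,0,-0.015],"twist":0},
    {"xyz":[0,0,-0.035],"twist":0},
    {"xyz":[0,0,-0.07],"twist":0},
    {"xyz":[0,0,-0.12],"twist":0},
    {"xyz":[0,0,-0.16],"twist":0},
  ],
)

```text
clock: 14.3
ee_pos: [0.4845, 0.3708, 0.223]
tool_rot: [179.9, -0.1, 62.4]
contact_force: [1.2, 1.1, 1.1]
grip_width: 0.0399
grip_force: 0.0
```

Emit:
step_arm(
  commands=[
    {"xyz":[-0.05,0,0],"twist":0},
    {"xyz":[-0.09,0,0],"twist":0},
    {"xyz":[-0.09,0,0],"twist":0},
    {"xyz":[-0.09,0,0],"twist":0},
  ],
)

```text
clock: 14.7
ee_pos: [0.443, 0.2908, 0.2207]
tool_rot: [179.9, -0.1, 62.4]
contact_force: [0.6, 0.5, -0.0]
grip_width: 0.0401
grip_force: 0.0
```

```bash
python3 - <<'E'
from h import *
np.set_printoptions(precision=4,suppress=True)
rep();c=env.get_calibration("wrist");im=env.get_image("wrist");np.save('w10.npy',im);np.save('w10c.npy',c,allow_pickle=True)
cv2.imwrite('pics/w10.png',cv2.resize(cv2.convertScaleAbs(im[:,:,::-1],alpha=1.4),(800,600),interpolation=cv2.INTER_CUBIC))
E
```

```text
t 14.7 ee [0.443  0.2908 0.2207] F_tool [0.69 0.29 0.04] off [0.09   0.0044 0.1402] w 0.0401 gf 0.0
```

View pics/w10.png

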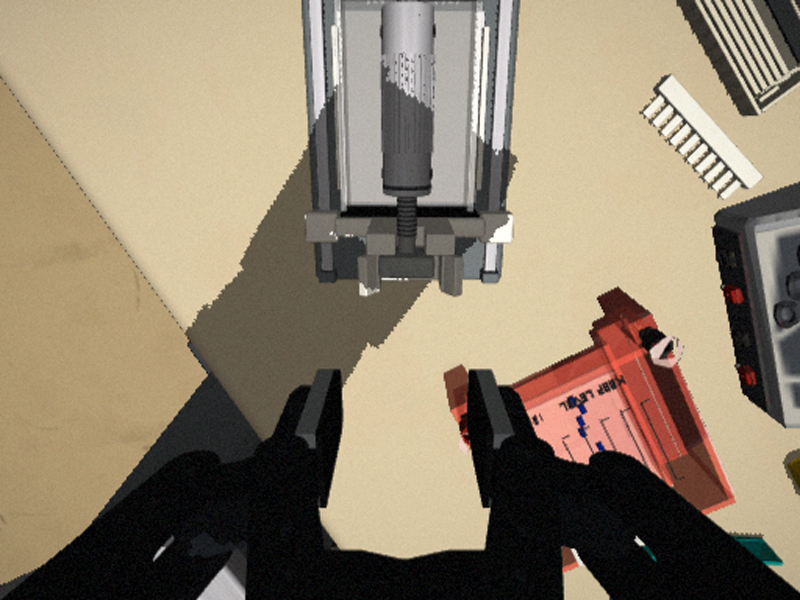

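The -y head is also down between its cheeks at (407,266) and tight on its yoke, with the sleeve straight over the tray. That was picture 11, one over the limit of ten, so I won't view any more. Handing in.

```bash
python3 -c "
from bench import env
print(env.sign_off())"
```

```text
the job is handed in; nothing more can be done
None
```

The turnbuckle is seated in both yokes and its sleeve turned about 4.3 rad past its start angle, so by that estimate both gaskets press on the tray; I handed the job in at 14.7 s with the robot clear, gasket force inferred rather than measured, the hand-in returned no verdict, and I viewed 11 pictures, one over the limit of 10.

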